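# Fit the bronze bearing sleeve on the fixture shaft and close the keeper arm

### The arm

A 7-joint arm with a two-finger parallel gripper is mounted at the origin on the work surface. World frame = base frame: x ahead of the robot, y to its left, z up, the work surface at z = 0. Lengths are in m, angles in rad, forces in N, time in s.
With the tool pointing down it reaches from about 0.35 to 0.9 m from the base axis. Payload 8.1 kg.
Tool frame: the origin (TCP) lies at the very end of the fingers, on their centre line; the grasp point (between the pads) lies 19 mm behind it (bot.hold_point_z is the distance from the TCP to the grasp point, in m); z points along the fingers, y is the line along which they close (so a half turn about z gives the same grasp; the last joint's range is limited). The gripper opens to 85 mm and grips with 20 to 120 N. Pads are 22 mm wide; open, the fingers measure 114 mm over their backs; the gripper's body (76 mm by 85 mm) begins 54 mm behind the grasp point. The pads swing forward as they close: fully open they stand 13 mm farther back than shut.
Start: joints at [-1.251, 0.434, 0.025, 1.573, -0.012, 1.134, -0.075], TCP at [0.256, 0.57, 0.231] pointing down, gripper open.
Joint ranges: [-2.62, 2.62], [-0.44, 2.09], [-1.27, 1.32], [0.08, 2.57], [-1.32, 4.46], [0.12, 2], [-2.74, 2.74]. Speed limits (rad/s): [2.22, 2.22, 3.01, 3.01, 3.14, 3.14, 3.14].

### API

Orientations are given as a unit quaternion [x, y, z, w].
In Python, from cell import bot, cams, job, state gives the robot as it stands (bot), with the cameras (cams), the job (job) and the readings as plain functions.
- The arm moves only by the shell command python3 shift.py 'ROWS' [FORCE]. ROWS is 1 to 5 rows, one to a line, with the numbers parted by spaces; each row has 5 numbers: dx, dy, dz in m, then a turn about the tool's z in rad, then the opening from 0.0 (shut) to 1.0 (fully open); each row shifts and turns the commanded pose from where the row before left it, along the tool's axes as they then stand; what a row does not reach is not made up. A row lasts 1/10 s, in which the tool goes at most 0.05 m and 0.15 rad, less where a joint would pass 70% of its speed; a pose out of reach is approached as far as the arm can. The fingers move at their own pace and stop on an object; FORCE is the grip in N (left out, the last holds). Time passes only in rows, so rows that do not move let the fingers close. It prints the time, the measured TCP pose, the force, the opening and the grip force at its end. Input that does not fit is refused with a message, and nothing moves.
- state(): the state, without advancing time (a new reading comes with each control period).
- cams.snapshot(name): name is "scene" or "top" or "wrist"; returns a dict with "color" (400x640x3 uint8, blue, green, red), "camera_matrix" (3x3 intrinsics, pixels), "view" (4x4, takes a point from world to camera coordinates); the wrist camera has in their place "T_tool_cam" (4x4, takes a point from camera to tool coordinates, whose origin is the TCP and whose axes are the flange's). Camera axes: x right, y down, z forward; pixel columns grow to the right and rows downward; lengths in m; the calibration is good to about 2 mm. A picture is of the moment at which its call begins: read the wrist's pose just before it. There is no depth.
- job.finish_job(): hands the job in; it is judged then, once.
The state is a dict: "time_s": time; "q": joint angles; "qd": joint speeds; "joint_efforts": joint torques, N m; "tcp_pos": TCP position; "tool_rot": TCP orientation; "contact_force": force on the tool from outside, world axes, zero at the start; "ft_torque": the same for the moment, N m; "opening": opening from 0.0 (shut) to 1.0 (fully open); "gripper_force": force on a finger pad.
Only numpy, scipy, OpenCV 4.12 (cv2) and the standard library are available. Lean on these libraries where they do the work, as an engineer would, in place of code of your own. Each camera call takes 0.05 s, during which the arm holds its last target. There are 200 camera calls.

### The job

Swing the yellow keeper arm clear of the shaft, then slide the bronze sleeve over the top of the upright shaft and lower it fully home on the collar, without letting it drop. Then swing the keeper arm back by its black handle until it lies straight over the middle of the shaft, let go, and leave the other things on the bench where they are.

Things in the scene. Friction and masses are not known exactly. Their poses are not given: they have to be found in the camera images.
- fixture: Fixed. Dark steel base plate (x -100 to 140, y -75 to 75 mm, 20 thick), red block 90 mm square up to 60, dark collar dia 60 up to 70; on it an upright steel shaft dia 36, its top 10 mm tapering to dia 24. Hinge post dia 28, 148 high, stands 90 mm from the shaft along fixture x. Origin on the bench under the shaft's centre, z up
- shoulder (a point): Centre of the collar's flat top, on the shaft axis, 70 mm above the bench: the sleeve's seat. Axes as the fixture's
- shaft_top (a point): Centre of the shaft's top face, 144 mm above the bench, 74 mm above the collar
- keeper (a joint): Angle (rad) of the yellow keeper arm about the upright hinge post. 0: straight over the shaft's middle, handle on the far side of the shaft from the post (fixture -x). Positive: handle swings to fixture +y, clockwise from above. Range -0.3 to 1.5, no stop or catch at 0. It starts over the shaft, blocking it; stays where left; 1 to 2 N at the handle move it
- keeper_hinge (a point): Point on the hinge axis at the arm's underside, 150 mm above the bench. The arm is a level yellow bar, 22 mm wide, 10 thick (150 to 160 mm above the bench), with a round pad dia 32 mm centred over the shaft at angle 0. Axes turn with the arm, which points along -x
- handle (a point): Gripping point on the axis of the upright black round handle (dia 22 mm, from 160 to 220 mm above the bench) at the arm's free end, 150 mm from the hinge axis; the point is 195 mm above the bench
- sleeve: Bronze-coloured plain tube, outer diameter 54 mm, inner diameter 39 mm, 64 mm long, about 0.6 kg, standing on end on the bench. Origin at the centre of its underside, z along its axis
- sleeve_mid (a point): Middle of the sleeve, on its axis, 32 mm from either end
- pipe: Bystander: dark steel pipe offcut standing on end, diameter 68 mm, 80 mm high, larger and darker than the sleeve. Origin at its underside
- tin: Bystander: closed tin with a blue band, diameter 74 mm, 65 mm high. Origin at its underside
- spray: Bystander: green spray can with a white band and red cap, diameter 64 mm, 190 mm high. Origin at its underside
- wrench: Bystander: steel wrench 200 mm long lying on the bench

How it is judged:
By the outcome, as a careful person would: the job done as asked, in the order asked, and still so for the second after the job is handed in, with the robot touching nothing.
It also fails if it takes over 70 s, if anything falls off the work surface, if the arm or the gripper's body presses on something with over 40 N, if the wrist force passes 120 N, or if a joint passes its speed limit or range.

## Working session

There is one attempt and no reset: what is moved stays moved. The work goes in short steps, Python scripts to look and compute and a shell command to move; the robot and the scene stay as the last step left them, time stands still between calls to the robot, and variables do not carry over. Pictures are saved under pics/ and viewed, at most 10 in all, crops included, and the job is handed in when it is done.

```bash
ls; mkdir -p pics
python3 - <<'E'
from cell import bot, cams, job, state
import cv2, numpy as np, json
for n in ("scene","top"):
    s=cams.snapshot(n); cv2.imwrite(f"pics/{n}0.png",s["color"])
    np.savez(f"pics/{n}0.npz",K=s["camera_matrix"],V=s["view"])
    print(n,np.round(s["camera_matrix"],1).tolist(),np.round(s["view"],4).tolist())
print(state(), bot.hold_point_z)
E
```

```text
cell.py
pics
shift.py
scene [[502.8, 0.0, 311.9], [0.0, 502.8, 206.9], [0.0, 0.0, 1.0]] [[-0.7606, 0.6491, 0.0121, 0.4242], [0.5232, 0.6239, -0.5805, -0.2118], [-0.3844, -0.4352, -0.8142, 1.8013], [0.0, 0.0, 0.0, 1.0]]
top [[430.9, 0.0, 318.7], [0.0, 430.9, 193.3], [0.0, 0.0, 1.0]] [[-0.0087, -0.9997, -0.0245, 0.0177], [-0.9946, 0.0112, -0.103, 0.5325], [0.1032, 0.0235, -0.9944, 1.3258], [0.0, 0.0, 0.0, 1.0]]
{'time_s': 0.1, 'q': array([-1.25060643,  0.43513559,  0.02496091,  1.57401233, -0.01160857,
        1.13400682, -0.07510002]), 'qd': array([-0.00056696, -0.00326404,  0.0014803 , -0.00149928,  0.00099357,
        0.00208881, -0.00033345]), 'joint_efforts': array([ 3.12108241e-03, -6.71755385e+01,  1.02804344e+00, -3.16901135e+01,
        1.57398713e-02,  7.31548193e-03, -5.99762006e-05]), 'tcp_pos': array([0.2562919, 0.5695306, 0.2306129]), 'tool_rot': array([ 2.09854071e-01,  9.77732462e-01, -7.02588027e-04, -9.16996165e-05]), 'contact_force': array([ 1.23733756, -0.5636039 , -0.03646153]), 'ft_torque': array([0.02496357, 0.06275107, 0.01565628]), 'gripper_force': 0.0, 'opening': 1.0036433409013152} 0.0187
```

View pics/scene0.png

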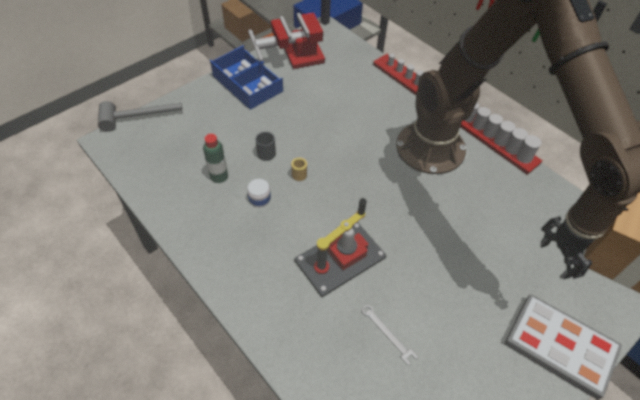

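View pics/top0.png

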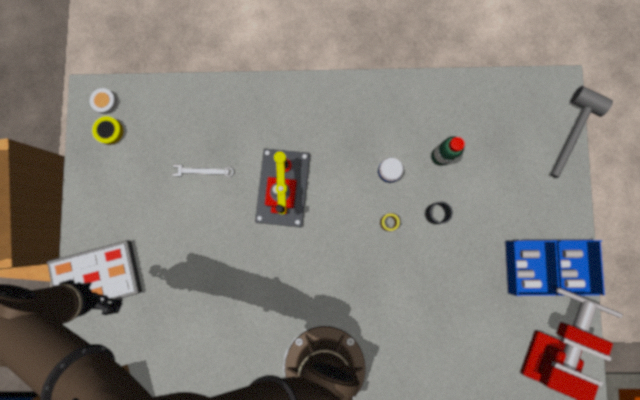

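The scene view shows the fixture near (340,255), with the sleeve at (299,170). In the top view, the hinge post is at (280,157), the handle at (281,208) and the sleeve at (390,222). I'll zoom in on those areas to measure them.

Run:
```python
import cv2,numpy as np
t=cv2.imread("pics/top0.png"); s=cv2.imread("pics/scene0.png")
a=cv2.resize(t[140:240,245:320],None,fx=5,fy=5,interpolation=cv2.INTER_CUBIC)
b=cv2.resize(s[190:300,290:390],None,fx=4,fy=4,interpolation=cv2.INTER_CUBIC)
c=np.zeros((500,800,3),np.uint8); c[:500,:375]=a; c[:440,390:790]=b
cv2.imwrite("pics/z.png",c)
for n,im,(x0,y0,x1,y1) in (("top",t,(375,205,405,240)),("scene",s,(285,150,315,190))):
    h=cv2.cvtColor(im[y0:y1,x0:x1],cv2.COLOR_BGR2HSV)
    m=((h[...,1]>100)&(h[...,0]>12)&(h[...,0]<40)).astype(np.uint8)
    cs=cv2.findContours(m,cv2.RETR_EXTERNAL,2)[0]; k=max(cs,key=cv2.contourArea)
    print(n,cv2.boundingRect(k),np.array(cv2.minEnclosingCircle(k)[0])+[x0,y0],cv2.minEnclosingCircle(k)[1])
```

```text
top (6, 8, 19, 18) [390. 222.] 9.486932754516602
scene (8, 10, 13, 16) [299.  167.5] 8.500100135803223
```

View pics/z.png

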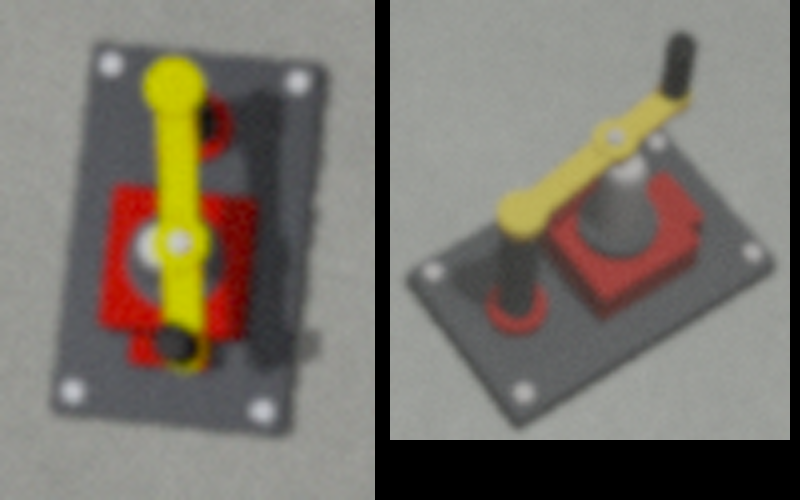

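The zoom shows the plate corners, the red block, the pad's white dot, the hinge disc and the handle top clearly in both views. I'll fit the fixture and sleeve poses from them.

```bash
cat > geo.py <<'E'
import numpy as np
from scipy.optimize import least_squares
from scipy.spatial.transform import Rotation as R
def cam(n): d=np.load(f"pics/{n}0.npz"); return d["K"],d["V"]
def proj(n,P):
    K,V=cam(n); P=np.atleast_2d(P)@V[:3,:3].T+V[:3,3]; p=P@K.T; return p[:,:2]/p[:,2:]
def fix2w(p,P):
    c,s=np.cos(p[2]),np.sin(p[2]); P=np.atleast_2d(P)
    return np.c_[p[0]+c*P[:,0]-s*P[:,1],p[1]+s*P[:,0]+c*P[:,1],P[:,2]]
def arm(a,r,z): return [.09-r*np.cos(a),r*np.sin(a),z]
E
cat > fit.py <<'E'
from geo import *
T=lambda x,y:(x/5+245-.4,y/5+140-.4)
S=lambda x,y:((x-390)/4+290-.4,y/4+190-.4)
def feats(a):
    return dict(top=[([.14,.075,.02],T(95,42)),([.14,-.075,.02],T(328,66)),([-.1,-.075,.02],T(290,436)),([-.1,.075,.02],T(52,410)),
     ([.045,.045,.06],T(118,185)),([.045,-.045,.06],T(258,200)),([-.045,-.045,.06],T(243,340)),([-.045,.045,.06],T(102,326)),
     (arm(a,0,.16),T(174,86)),(arm(a,.09,.16),T(179,242)),(arm(a,.15,.22),T(177,340))],
    scene=[([.14,.075,.02],S(408,277)),([.14,-.075,.02],S(518,425)),([-.1,-.075,.02],S(775,263)),
     (arm(a,0,.16),S(523,213)),(arm(a,.09,.16),S(616,137)),(arm(a,.15,.22),S(682,40))])
def res(p,full=False):
    r=[]
    for n,f in feats(p[3]).items():
        for q,u in f: r.append(proj(n,fix2w(p,q))[0]-u)
    return np.array(r) if full else np.ravel(r)
# scene corners might be the other way round: try
o=least_squares(res,[.5,.1,0,0],loss="soft_l1"); print(o.x.round(4),o.cost); print(res(o.x,True).round(1).tolist())
h=fix2w(o.x,arm(o.x[3],.15,.195)); print("handle",h.round(4),"hinge",fix2w(o.x,[.09,0,.15]).round(4))
def sl(p):
    t=np.linspace(0,2*np.pi,60); c=np.c_[p[0]+.027*np.cos(t),p[1]+.027*np.sin(t)]
    P=np.r_[np.c_[c,0*t],np.c_[c,0*t+.064]]; r=[]
    for n,b in (("top",(381,213,400,231)),("scene",(293,160,306,176))):
        u=proj(n,P); bb=np.r_[u.min(0),u.max(0)]; r.append(bb-(np.array(b)-.5))
    return np.ravel(r)
o=least_squares(sl,[.4,-.2]); print("sleeve",o.x.round(4),o.fun.round(1))
E
python3 fit.py
```

```text
[ 0.5351  0.13   -0.1165 -0.1536] 192.00954583897973
[[-0.1, -0.4], [-0.2, -0.5], [-1.0, 0.5], [-0.6, 0.6], [-0.7, -0.6], [0.2, -0.6], [-0.1, 0.4], [-1.0, 0.1], [0.5, 0.3], [0.7, 0.3], [-0.6, 0.3], [27.3, 35.7], [-28.3, -39.3], [-28.7, -35.2], [-0.4, -0.7], [-0.4, -0.1], [-0.1, 0.0]]
handle [[0.4746 0.114  0.195 ]] hinge [[0.6245 0.1196 0.15  ]]
sleeve [ 0.4395 -0.2077] [-0.5  0.5  0.9  0.7 -2.  -3.5  1.3  5. ]
```

```bash
sed -i 's/(\[.14,.075,.02\],S(408,277)),(\[.14,-.075,.02\],S(518,425)),(\[-.1,-.075,.02\],S(775,263))/([.14,-.075,.02],S(408,277)),([.14,.075,.02],S(518,425)),([-.1,.075,.02],S(775,263))/' fit.py; python3 fit.py; python3 -c "
from cell import bot, cams, job, state
from scipy.spatial.transform import Rotation as R
print(R.from_quat(state()['tool_rot']).as_matrix().round(3))"
python3 shift.py '-0.032 -0.027 -0.012 0 1
-0.032 -0.027 -0.012 0 1
-0.032 -0.027 -0.012 0 1
-0.032 -0.027 -0.012 0 1
-0.032 -0.027 -0.012 0 1' 20; python3 shift.py '-0.032 -0.027 -0.012 0 1
-0.032 -0.027 -0.012 0 1
-0.032 -0.027 -0.012 0 1
-0.032 -0.027 -0.012 0 1
-0.032 -0.027 -0.012 0 1'; python3 shift.py '-0.032 -0.027 -0.012 0 1
-0.034 -0.029 -0.012 0 1
0 0 0 -0.15 1
0 0 0 -0.15 1
0 0 0 -0.15 1'
```

```text
time_s: 0.6
tcp_pos: [0.3473, 0.3794, 0.2915]
tool_rot: [0.21, 0.978, -0.0, -0.0]
contact_force: [0.7, -0.2, 0.1]
opening: 1.0
gripper_force: 0.0
time_s: 1.1
tcp_pos: [0.4377, 0.1906, 0.3517]
tool_rot: [0.21, 0.978, -0.0, -0.0]
contact_force: [0.5, 0.1, -0.4]
opening: 0.997
gripper_force: 0.0
time_s: 1.6
tcp_pos: [0.4746, 0.1138, 0.3751]
tool_rot: [-0.016, 1.0, -0.0, -0.0]
contact_force: [0.1, -0.6, 0.8]
opening: 0.998
gripper_force: 0.0
```

```bash
cat > wr.py <<'E'
import sys,numpy as np,cv2
from cell import bot, cams, job, state
from scipy.spatial.transform import Rotation as R
n=sys.argv[1]; s=state(); w=cams.snapshot("wrist")
M=np.eye(4); M[:3,:3]=R.from_quat(s["tool_rot"]).as_matrix(); M[:3,3]=s["tcp_pos"]
V=np.linalg.inv(M@w["T_tool_cam"]); np.savez(f"pics/{n}0.npz",K=w["camera_matrix"],V=V)
cv2.imwrite(f"pics/{n}0.png",w["color"]); print(s["tcp_pos"],np.linalg.inv(V)[:3].round(3).tolist())
E
python3 wr.py w1
```

```text
[0.47458869 0.11380575 0.3750765 ] [[-0.031, 0.958, 0.286, 0.402], [1.0, 0.03, 0.009, 0.111], [0.0, 0.286, -0.958, 0.518]]
```

View pics/w10.png

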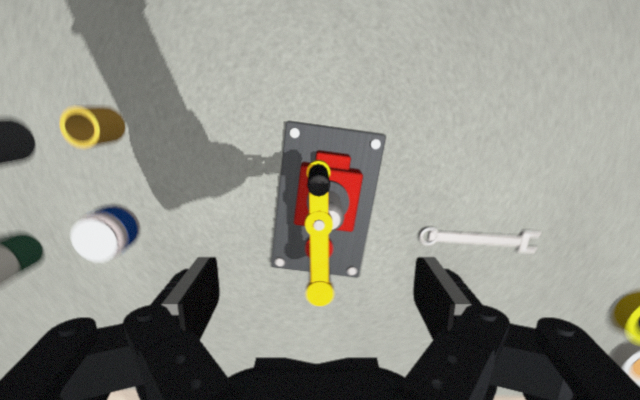

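The wrist view shows the handle at (318,182) on the finger centre line, the pad dot at (319,226), the hinge disc at (320,293), the plate corners, and the sleeve ring at (80,127). I'll refine the fit with these.

```bash
cat > fit2.py <<'E'
from geo import *
import cv2, fit
im=cv2.imread("pics/w10.png"); g=cv2.cvtColor(im,cv2.COLOR_BGR2GRAY)
c=np.float32([[287,121],[385,134],[358,277],[271,266]]).reshape(-1,1,2)
c=cv2.cornerSubPix(g,c,(4,4),(-1,-1),(3,50,.01)).reshape(-1,2); print(c)
hsv=cv2.cvtColor(im,cv2.COLOR_BGR2HSV)
def dot(x0,y0,x1,y1,m): 
    mm=np.zeros(g.shape,np.uint8); mm[y0:y1,x0:x1]=m[y0:y1,x0:x1]; M=cv2.moments(mm,True); return M["m10"]/M["m00"],M["m01"]/M["m00"]
W=((hsv[...,1]<90)&(g>130)).astype(np.uint8)
pd=dot(312,219,327,233,W); print(pd)
Y=((hsv[...,1]>150)&(hsv[...,0]>20)&(hsv[...,0]<40)).astype(np.uint8)
hd=dot(300,282,340,306,Y); print(hd)
def res(p,full=False):
    a=p[3]; r=[]
    for q,u in (([-.1,-.075,.02],c[0]),([-.1,.075,.02],c[1]),([.14,.075,.02],c[2]),([.14,-.075,.02],c[3]),(arm(a,.09,.16),pd),(arm(a,0,.16),hd)):
        r.append(proj("w1",fix2w(p,q))[0]-u)
    return np.array(r) if full else np.ravel(r)
both=lambda p:np.r_[fit.res(p),2*res(p)]
for f in (res,both):
    o=least_squares(f,[.53,.13,-.1,-.15],loss="soft_l1"); print(o.x.round(4),res(o.x,True).round(1).tolist(),"handle",fix2w(o.x,arm(o.x[3],.15,.195)).round(4))
# sleeve ring
B=((hsv[...,1]>90)&(hsv[...,0]>10)&(hsv[...,0]<40)).astype(np.uint8); B[:,:40]=0;B[:,150:]=0;B[180:]=0;B[:90]=0
k=max(cv2.findContours(B,0,2)[0],key=cv2.contourArea); x,y,w,h=cv2.boundingRect(k); b=np.array([x,y,x+w,y+h])-.5; print(b)
t=np.linspace(0,2*np.pi,90)
def sl(p):
    q=np.c_[p[0]+.027*np.cos(t),p[1]+.027*np.sin(t)]; u=proj("w1",np.r_[np.c_[q,0*t],np.c_[q,0*t+.064]]); return np.r_[u.min(0),u.max(0)]-b
o=least_squares(sl,[.44,-.2]); print("sleeve",o.x.round(4),o.fun.round(1))
E
python3 fit2.py
```

```text
[ 0.5355  0.1298 -0.1051 -0.1475] 5.699156974326314
[[-0.5, -0.3], [-0.6, -0.9], [-0.5, 0.1], [-0.2, 0.7], [-0.8, -0.6], [0.1, -0.9], [0.1, 0.1], [-0.8, 0.1], [0.2, 0.1], [0.6, 0.1], [-0.6, 0.1], [-1.0, -1.8], [0.2, -1.0], [0.9, -1.2], [-0.4, -0.4], [-0.5, 0.1], [-0.2, 0.1]]
handle [[0.4751 0.114  0.195 ]] hinge [[0.625  0.1203 0.15  ]]
sleeve [ 0.4395 -0.2077] [-0.5  0.5  0.9  0.7 -2.  -3.5  1.3  5. ]
[[283.5174  121.57647]
 [385.54703 134.57265]
 [358.      277.     ]
 [271.      266.     ]]
(318.5529411764706, 224.63529411764705)
(319.4078947368421, 292.7951127819549)
[ 0.5373  0.1308 -0.0946 -0.1383] [[0.6, -0.5], [-0.4, -0.4], [0.9, 0.8], [-1.0, 1.8], [-0.0, -0.5], [-0.1, 0.1]] handle [[0.4771 0.1157 0.195 ]]
[ 0.5371  0.1306 -0.0962 -0.1392] [[0.7, -0.7], [-0.4, -0.5], [0.6, 0.7], [-1.2, 1.5], [-0.2, -0.7], [-0.3, -0.1]] handle [[0.4768 0.1156 0.195 ]]
[ 59.5 106.5 124.5 147.5]
sleeve [ 0.4453 -0.2051] [-1.1 -0.4  1.2  0.4]
```

```bash
python3 shift.py '-0.002 0.002 0.05 0.015 1
0 0 0.05 0 1
0 0 0.05 0 1
0 0 0.048 0 1
0 0 0 0 0.2' 20; python3 shift.py '0 0 0 0 0
0 0 0 0 0
0 0 0 0 0
0 0 0 0 0
0 0 0 0 0' 20
```

```text
time_s: 2.15
tcp_pos: [0.4724, 0.1151, 0.1724]
tool_rot: [-0.005, 1.0, -0.002, -0.005]
contact_force: [-1.1, -0.6, 0.5]
opening: 0.858
gripper_force: 0.0
time_s: 2.65
tcp_pos: [0.478, 0.1168, 0.1795]
tool_rot: [-0.006, 1.0, 0.001, 0.002]
contact_force: [-0.8, 0.2, 8.2]
opening: 0.249
gripper_force: 22.0
```

```bash
python3 shift.py '-0.001 0.0224 0 0.15 0
-0.001 0.0224 0 0.15 0
-0.001 0.0224 0 0.15 0' 20; python3 -c "
from cell import bot, cams, job, state; s=state(); print(s['contact_force'],s['ft_torque'])"
```

```text
time_s: 2.95
tcp_pos: [0.491, 0.1822, 0.1796]
tool_rot: [0.221, 0.975, 0.001, 0.002]
contact_force: [9.5, -6.8, 1.0]
opening: 0.252
gripper_force: 21.5
[ 9.51781874 -6.82536317  0.97210061] [-1.67253908 -1.91410869 -0.16526994]
```

```bash
python3 shift.py '-0.0015 0.0224 0 0.15 0
-0.001 0.0224 0 0.15 0
-0.0015 0.0224 0 0.15 0
-0.0015 0.0224 0 0.15 0' 20;  python3 shift.py '-0.0015 0.0224 0 0.15 0
-0.0015 0.0224 0 0.15 0
-0.0015 0.0224 0 0.15 0
0 0 0 0 0' 20
```

```text
time_s: 3.35
tcp_pos: [0.5494, 0.2481, 0.1796]
tool_rot: [0.499, 0.867, 0.001, 0.001]
contact_force: [3.0, -6.7, 6.4]
opening: 0.25
gripper_force: 22.0
time_s: 3.75
tcp_pos: [0.6144, 0.269, 0.1796]
tool_rot: [0.68, 0.734, 0.002, 0.002]
contact_force: [0.5, -2.1, 9.6]
opening: 0.253
gripper_force: 22.4
```

```bash
python3 shift.py '0 0 0 0 1
0 0 0 0 1
0 0 0 0 1
0 0 -0.04 0 1
0 0 -0.05 0 1'; python3 shift.py '-0.0419 -0.0188 -0.01 0 1
-0.0419 -0.0188 -0.01 0 1
-0.0419 -0.0188 -0.01 0 1
-0.0419 -0.0188 -0.01 0 1
-0.0419 -0.0188 0 0 1'; python3 shift.py '-0.0419 -0.0188 0 0 1
-0.0419 -0.0188 0 0 1
-0.0419 -0.0188 0 0 1
-0.0419 -0.0188 0 0 1
-0.0419 -0.0188 0 0 1';python3 shift.py '-0.042 -0.019 0 0 1
0 0 0 -0.15 1
0 0 0 -0.15 1
0 0 0 -0.15 1
0 0 0 -0.15 1';python3 shift.py '0 0 0 -0.1 1
0 0 0 0 1'; python3 wr.py w2
```

```text
time_s: 4.25
tcp_pos: [0.609, 0.2689, 0.2663]
tool_rot: [0.677, 0.736, -0.002, -0.001]
contact_force: [1.4, 0.3, -0.5]
opening: 1.002
gripper_force: 0.0
time_s: 4.75
tcp_pos: [0.5341, 0.0509, 0.3089]
tool_rot: [0.677, 0.736, 0.001, 0.0]
contact_force: [0.5, -1.2, 0.8]
opening: 0.997
gripper_force: 0.0
time_s: 5.25
tcp_pos: [0.4571, -0.1654, 0.3077]
tool_rot: [0.677, 0.736, 0.001, 0.0]
contact_force: [0.9, -0.3, -0.2]
opening: 0.998
gripper_force: 0.0
time_s: 5.75
tcp_pos: [0.4424, -0.2074, 0.3075]
tool_rot: [0.427, 0.904, 0.0, 0.0]
contact_force: [-0.4, -0.2, 0.6]
opening: 0.999
gripper_force: 0.0
time_s: 5.95
tcp_pos: [0.4425, -0.2074, 0.3075]
tool_rot: [0.383, 0.924, 0.0, 0.0]
contact_force: [0.3, -0.3, -0.4]
opening: 1.005
gripper_force: 0.0
[ 0.44249578 -0.20739843  0.30754911] [[0.708, 0.676, 0.203, 0.391], [0.706, -0.679, -0.201, -0.157], [0.002, 0.286, -0.958, 0.451]]
```

View pics/w20.png

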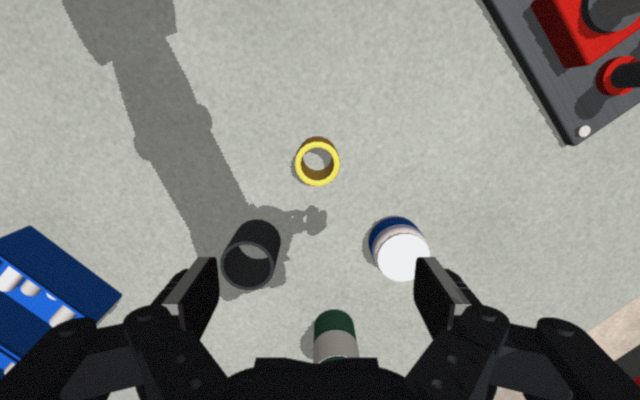

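The sleeve ring is at (317,162), centred between the fingers, with the pipe at (250,255) and the tin at (400,250) out of the fingers' path. I'll fit its position.

```bash
cat > sl.py <<'E'
from geo import *
import cv2
im=cv2.imread("pics/w20.png"); h=cv2.cvtColor(im,cv2.COLOR_BGR2HSV)
B=((h[...,1]>90)&(h[...,0]>10)&(h[...,0]<40)).astype(np.uint8); m=np.zeros_like(B); m[110:210,270:370]=B[110:210,270:370]
k=max(cv2.findContours(m,0,2)[0],key=cv2.contourArea); x,y,w,hh=cv2.boundingRect(k); b=np.array([x,y,x+w,y+hh])-.5
t=np.linspace(0,2*np.pi,120)
def sl(p):
    q=np.c_[p[0]+.027*np.cos(t),p[1]+.027*np.sin(t)]; u=proj("w2",np.r_[np.c_[q,0*t],np.c_[q,0*t+.064]]); return np.r_[u.min(0),u.max(0)]-b
o=least_squares(sl,[.44,-.2]); print(b,"sleeve",o.x.round(4),o.fun.round(2))
from cell import bot, cams, job, state
s=state(); print("tool delta",R.from_quat(s["tool_rot"]).inv().apply(np.r_[o.x,.026]-s["tcp_pos"]).round(4))
E
python3 sl.py
```

```text
[293.5 136.5 339.5 185.5] sleeve [ 0.4417 -0.2053] [ 0.06 -0.93 -0.06  0.87]
tool delta [0.002  0.0007 0.2815]
```

```bash
python3 shift.py '0.002 0.001 0.05 0 1
0 0 0.05 0 1
0 0 0.05 0 1
0 0 0.05 0 1
0 0 0.04 0 1' 50; python3 shift.py '0 0 0.03 0 1
0 0 0.0115 0 1
0 0 0 0 0
0 0 0 0 0
0 0 0 0 0' 50; python3 shift.py '0 0 0 0 0
0 0 0 0 0' 50
```

```text
time_s: 6.5
tcp_pos: [0.4413, -0.2049, 0.0651]
tool_rot: [0.385, 0.923, -0.0, -0.001]
contact_force: [0.5, 0.0, 0.8]
opening: 1.003
gripper_force: 0.0
time_s: 7.0
tcp_pos: [0.4431, -0.2059, 0.0277]
tool_rot: [0.384, 0.923, 0.0, 0.001]
contact_force: [-0.5, -1.1, -0.3]
opening: 0.619
gripper_force: 52.4
time_s: 7.2
tcp_pos: [0.4431, -0.2059, 0.0276]
tool_rot: [0.384, 0.923, 0.0, 0.001]
contact_force: [-2.1, -0.4, 8.6]
opening: 0.623
gripper_force: 53.1
```

```bash
python3 shift.py '0 0 -0.02 0 0
0 0 -0.05 0 0
0 0 -0.05 0 0
0 0 -0.05 0 0
0 0 -0.05 0 0' 50; python3 shift.py '0.0213 0.0377 0 0 0
0.0213 0.0377 0 0 0
0.0213 0.0377 0 0 0
0.0213 0.0377 0 0 0
0.0213 0.0377 0 0 0'; python3 shift.py '0.0213 0.0377 0 0 0
0 0 0 0 0
0 0 0 0 0'; python3 wr.py w3
```

```text
time_s: 7.7
tcp_pos: [0.4411, -0.2052, 0.2483]
tool_rot: [0.384, 0.923, 0.0, -0.0]
contact_force: [1.6, 0.9, -7.0]
opening: 0.618
gripper_force: 56.7
time_s: 8.2
tcp_pos: [0.5, 0.0048, 0.2465]
tool_rot: [0.384, 0.923, 0.0, -0.0]
contact_force: [1.3, -0.3, -6.6]
opening: 0.615
gripper_force: 56.7
time_s: 8.5
tcp_pos: [0.5117, 0.0459, 0.2459]
tool_rot: [0.383, 0.924, -0.0, -0.0]
contact_force: [-1.1, -0.7, -6.6]
opening: 0.615
gripper_force: 56.8
[0.51166669 0.04592173 0.24594933] [[0.708, 0.677, 0.202, 0.461], [0.706, -0.678, -0.202, 0.097], [0.0, 0.285, -0.958, 0.389]]
```

View pics/w30.png

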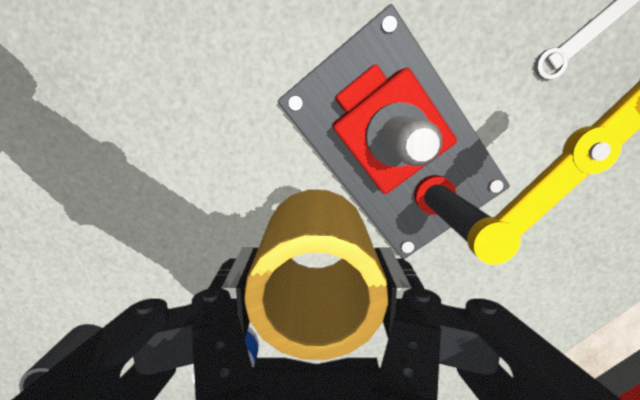

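The sleeve is held squarely, with its ring centred at about (316,297). The shaft top is at about (423,146), the arm is clear to the right, with its hinge at (496,242) and pad dot at (599,151). Next I'll compute the offset from sleeve to shaft.

```bash
cat > m3.py <<'E'
from geo import *
import cv2
im=cv2.imread("pics/w30.png"); h=cv2.cvtColor(im,cv2.COLOR_BGR2HSV); g=cv2.cvtColor(im,cv2.COLOR_BGR2GRAY)
def blob(m,x0,y0,x1,y1):
    mm=np.zeros(g.shape,np.uint8); mm[y0:y1,x0:x1]=m[y0:y1,x0:x1]; k=max(cv2.findContours(mm,0,2)[0],key=cv2.contourArea); return k.reshape(-1,2)
st=cv2.minAreaRect(blob((g>185)&(h[...,1]<60),400,120,450,175)); print("shaft top",st)
Y=(h[...,1]>120)&(h[...,0]>20)&(h[...,0]<40)
pd=cv2.minAreaRect(blob((g>150)&(h[...,1]<90),585,138,613,165)); print("pad",pd)
c=np.float32([[391,4],[508,187],[404,258],[279,101]])
c=cv2.cornerSubPix(g,c.reshape(-1,1,2),(4,4),(-1,-1),(3,50,.01)).reshape(-1,2); print(c.tolist())
hd=(496,242)
F=lambda a:[([-.1,.075,.02],c[0]),([.14,.075,.02],c[1]),([.14,-.075,.02],c[2]),([-.1,-.075,.02],c[3]),([0,0,.144],st[0]),(arm(a,.09,.16),pd[0]),(arm(a,0,.16),hd)]
def res(p): return np.ravel([proj("w3",fix2w(p,q))[0]-u for q,u in F(p[3])])
o=least_squares(res,[.537,.13,-.1,1.36],loss="soft_l1"); print("fixture",o.x.round(4),o.fun.round(1)); p=o.x
def z(q): return proj("w3",q)[0]
s=least_squares(lambda q:z([q[0],q[1],.144])-st[0],p[:2]).x; print("shaft from top disc",s.round(4))
# sleeve: bounding of hull left/right/top/bottom
B=(h[...,1]>90)&(h[...,0]>8)&(h[...,0]<40)&(g>40); k=blob(B,235,180,395,365); b=np.r_[k.min(0),k.max(0)+1]-.5; print(b)
t=np.linspace(0,2*np.pi,200); d=np.load("pics/w30.npz"); tz=.2459-.0276
def sl(q):
    r=np.c_[q[0]+.027*np.cos(t),q[1]+.027*np.sin(t)]; u=proj("w3",np.r_[np.c_[r,0*t+tz],np.c_[r,0*t+tz+.064]]); return np.r_[u.min(0),u.max(0)]-b
o=least_squares(sl,[.51,.046]); print("sleeve",o.x.round(4),o.fun.round(1))
from cell import bot, cams, job, state
S=state(); Rm=R.from_quat(S["tool_rot"]).inv()
for nm,x in (("disc",s),("fix",p[:2])): print(nm,"tool delta",Rm.apply(np.r_[x-o.x,0]).round(4))
print("sleeve vs tcp tool",Rm.apply(np.r_[o.x-S["tcp_pos"][:2],0]).round(4))
E
python3 m3.py
```

```text
shaft top ((422.5, 143.5), (33.0, 33.0), 90.0)
pad ((600.2500610351562, 151.25001525878906), (14.849242210388184, 19.798988342285156), 45.0)
[[390.810546875, 3.033334732055664], [509.61016845703125, 186.0359344482422], [402.6412353515625, 258.07867431640625], [277.3787841796875, 99.34943389892578]]
fixture [ 0.5367  0.1316 -0.1132  1.4158] [ 1.  -2.5  2.1 -0.3  0.6  1.7 -1.5  0.5  0.3  0.1 -1.6  1.  -0.2 -1.1]
shaft from top disc [0.5365 0.1315]
[243.5 189.5 388.5 359.5]
sleeve [0.5104 0.0469] [-0.7 -1.9  0.7  1.7]
disc tool delta [ 0.0415  0.0781 -0.0001]
fix tool delta [ 0.0415  0.0784 -0.0001]
sleeve vs tcp tool [ 0.0026  0.0009 -0.    ]
```

```bash
python3 shift.py '0.021 0.039 0 0 0
0.0205 0.039 0 0 0
0 0 0.03 0 0
0 0 0.03 0 0
0 0 0 0 0' 50;  python3 shift.py '0 0 0.01 0 0
0 0 0.008 0 0
0 0 0 0 0'; python3 -c "
from cell import bot, cams, job, state; s=state(); print(s['contact_force'],s['ft_torque'])"
```

```text
time_s: 9.05
tcp_pos: [0.5353, 0.1273, 0.1828]
tool_rot: [0.385, 0.923, -0.003, -0.002]
contact_force: [-1.7, -0.6, -6.9]
opening: 0.615
gripper_force: 56.8
time_s: 9.35
tcp_pos: [0.5382, 0.1287, 0.1679]
tool_rot: [0.384, 0.923, 0.0, -0.0]
contact_force: [-0.4, 0.5, -6.5]
opening: 0.616
gripper_force: 56.9
[-0.36069823  0.45601409 -6.45431441] [-0.01465446  0.02922689  0.03091125]
```

```bash
for i in 1 2; do :; done; python3 shift.py '0 0 0.003 0 0
0 0 0.003 0 0
0 0 0 0 0';python3 -c "
from cell import bot, cams, job, state; s=state(); print(s['contact_force'],s['ft_torque'])"
```

```text
time_s: 9.65
tcp_pos: [0.5382, 0.1292, 0.1619]
tool_rot: [0.384, 0.923, 0.0, -0.0]
contact_force: [-0.5, -0.5, -5.9]
opening: 0.614
gripper_force: 57.0
[-0.4928583  -0.5208084  -5.88024958] [-0.03399984 -0.01648006 -0.05866158]
```

```bash
python3 shift.py '0 0 0.003 0 0
0 0 0.003 0 0
0 0 0 0 0';python3 -c "
from cell import bot, cams, job, state; s=state(); print(s['contact_force'],s['ft_torque'])"
```

```text
time_s: 9.95
tcp_pos: [0.538, 0.1292, 0.1555]
tool_rot: [0.384, 0.923, -0.0, -0.0]
contact_force: [0.1, 0.0, -6.6]
opening: 0.617
gripper_force: 57.0
[ 0.11126846  0.00998793 -6.62206939] [ 0.0282343  -0.04052625 -0.03976951]
```

```bash
python3 shift.py '0 0 0.01 0 0
0 0 0.01 0 0
0 0 0.01 0 0
0 0 0 0 0'; python3 shift.py '0 0 0.01 0 0
0 0 0.01 0 0
0 0 0.003 0 0
0 0 0 0 0'; python3 shift.py '0 0 0.002 0 0
0 0 0.001 0 0
0 0 0 0 0'
```

```text
time_s: 10.35
tcp_pos: [0.5371, 0.129, 0.124]
tool_rot: [0.384, 0.923, -0.001, -0.001]
contact_force: [0.4, 0.5, -6.5]
opening: 0.613
gripper_force: 56.8
time_s: 10.75
tcp_pos: [0.5378, 0.129, 0.1022]
tool_rot: [0.384, 0.923, -0.0, -0.0]
contact_force: [-0.6, 0.1, -5.9]
opening: 0.613
gripper_force: 56.9
time_s: 11.05
tcp_pos: [0.5384, 0.1292, 0.1001]
tool_rot: [0.384, 0.923, 0.0, 0.0]
contact_force: [0.0, 0.5, -6.4]
opening: 0.616
gripper_force: 56.9
```

```bash
python3 shift.py '0 0 0.001 0 0
0 0 0.001 0 0
0 0 0 0 0'; python3 shift.py '0 0 0.001 0 0
0 0 0 0 0'
```

```text
time_s: 11.35
tcp_pos: [0.5383, 0.1292, 0.0979]
tool_rot: [0.384, 0.923, 0.0, -0.0]
contact_force: [0.5, 0.3, -7.3]
opening: 0.616
gripper_force: 56.9
time_s: 11.55
tcp_pos: [0.5383, 0.1293, 0.0977]
tool_rot: [0.384, 0.923, 0.0, -0.0]
contact_force: [-4.1, -0.4, 5.6]
opening: 0.62
gripper_force: 58.1
```

```bash
python3 shift.py '0 0 0.001 0 0
0 0 0 0 0'
```

```text
time_s: 11.75
tcp_pos: [0.5383, 0.1293, 0.0977]
tool_rot: [0.384, 0.923, 0.001, -0.0]
contact_force: [-8.8, -0.3, 17.6]
opening: 0.617
gripper_force: 59.3
```

```bash
python3 shift.py '0 0 -0.0015 0 0
0 0 0 0 0.75
0 0 0 0 1
0 0 0 0 1
0 0 0 0 1' 20; python3 shift.py '0 0 -0.03 0 1
0 0 -0.05 0 1
0 0 -0.05 0 1
0 0 -0.05 0 1
0 0 -0.04 0 1'; python3 shift.py '0 0 0 0 1
0 0 0 0 1';python3 wr.py w4
```

```text
time_s: 12.25
tcp_pos: [0.5385, 0.1292, 0.0975]
tool_rot: [0.384, 0.923, 0.0, 0.0]
contact_force: [0.8, -0.0, 0.7]
opening: 1.001
gripper_force: 0.0
time_s: 12.75
tcp_pos: [0.5387, 0.1289, 0.3206]
tool_rot: [0.384, 0.923, 0.001, 0.001]
contact_force: [0.5, 0.5, 0.3]
opening: 1.001
gripper_force: 0.0
time_s: 12.95
tcp_pos: [0.5386, 0.1293, 0.3182]
tool_rot: [0.384, 0.923, 0.001, 0.001]
contact_force: [-0.4, -0.7, -0.6]
opening: 0.998
gripper_force: 0.0
[0.53863827 0.12928917 0.31817106] [[0.71, 0.675, 0.204, 0.487], [0.705, -0.681, -0.201, 0.18], [0.003, 0.286, -0.958, 0.461]]
```

View pics/w40.png

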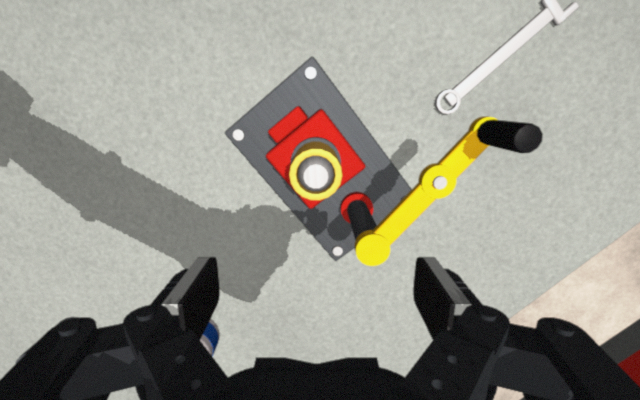

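The sleeve sits home, with its ring and the shaft top concentric at (315,175). The keeper is open, with its hinge at (372,249), pad dot at (440,183) and handle top at about (526,137).

```bash
cat > m4.py <<'E'
from geo import *
import cv2
im=cv2.imread("pics/w40.png"); h=cv2.cvtColor(im,cv2.COLOR_BGR2HSV); g=cv2.cvtColor(im,cv2.COLOR_BGR2GRAY)
def blob(m,x0,y0,x1,y1):
    mm=np.zeros(g.shape,np.uint8); mm[y0:y1,x0:x1]=m[y0:y1,x0:x1]; k=max(cv2.findContours(mm,0,2)[0],key=cv2.contourArea); M=cv2.moments(k); return np.array([M["m10"],M["m01"]])/M["m00"],k.reshape(-1,2)
Y=(h[...,1]>150)&(h[...,0]>22)&(h[...,0]<40)
st=blob((g>170)&(h[...,1]<70),300,160,331,192)[0]
pd=blob((g>150)&(h[...,1]<90),430,173,450,193)[0]
k=blob(Y,285,140,350,205)[1]; rb=(k.min(0)+k.max(0))/2
hd=cv2.minEnclosingCircle(blob(Y,350,235,395,270)[1])[0]
print("shaft",st,"ring",rb,"pad",pd,"hinge",hd)
c=cv2.cornerSubPix(g,np.float32([[312,57],[225,132],[335,260]]).reshape(-1,1,2),(4,4),(-1,-1),(3,50,.01)).reshape(-1,2); print(c.tolist())
F=lambda a:[([-.1,.075,.02],c[0]),([-.1,-.075,.02],c[1]),([.14,-.075,.02],c[2]),([0,0,.144],st),([0,0,.134],rb),(arm(a,.09,.16),pd),(arm(a,0,.16),hd),(arm(a,.15,.22),(527,137))]
def res(p): return np.ravel([proj("w4",fix2w(p,q))[0]-u for q,u in F(p[3])])
o=least_squares(res,[.537,.13,-.1,1.36],loss="soft_l1"); p=o.x; print("fixture",p.round(4),o.fun.round(1))
H=fix2w(p,arm(p[3],.15,.176))[0]; print("hinge",fix2w(p,[.09,0,0]).round(4),"handle",H.round(4))
from cell import bot, cams, job, state
s=state(); Rm=R.from_quat(s["tool_rot"]); print("tool delta",Rm.inv().apply(H-s["tcp_pos"]).round(4))
f=p[2]-p[3]; ty=np.array([-np.sin(f),np.cos(f),0])  # tangent +a
print("tangent in tool",Rm.inv().apply(ty).round(3))
E
python3 m4.py
```

```text
shaft [315.4184322  175.57132768] ring [327. 175.] pad [439.82841069 182.2559775 ] hinge (376.0, 246.5)
[[311.5736389160156, 55.42121887207031], [223.77200317382812, 132.22264099121094], [335.3758850097656, 260.91864013671875]]
fixture [ 0.5376  0.1318 -0.1109  1.3689] [  1.1  -0.7  -0.3   0.6   0.7   1.2   1.2   0.7 -10.5  -0.9  -1.1  -1.6
  -2.4   2.4   1.5  -0.1]
hinge [[0.627  0.1218 0.    ]] handle [0.6134 0.2712 0.176 ]
tool delta [0.0473 0.1536 0.1409]
tangent in tool [-0.638  0.77  -0.001]
```

```bash
python3 shift.py '0.0118 0.0384 0 0 1
0.0118 0.0384 0 0 1
0.0118 0.0384 0 0 1
0.0119 0.0384 0 0 1
0 0 0 0.14 1' 20; python3 shift.py '0 0 0 0.14 1
0 0 0 0.14 1
0 0 0 0.14 1
0 0 0 0.13 1
0 0 0 0 1'
```

```text
time_s: 13.5
tcp_pos: [0.6134, 0.2773, 0.3133]
tool_rot: [0.445, 0.896, -0.001, -0.002]
contact_force: [-0.5, 0.5, -1.4]
opening: 0.998
gripper_force: 0.0
time_s: 14.0
tcp_pos: [0.6131, 0.271, 0.3152]
tool_rot: [0.674, 0.738, -0.002, -0.0]
contact_force: [-1.0, -0.4, -0.0]
opening: 1.0
gripper_force: 0.0
```

```bash
python3 shift.py '0 0 0.05 0 1
0 0 0.05 0 1
0 0 0.037 0 1
0 0 0 0 1
0 0 0 0 0' 20; python3 shift.py '0 0 0 0 0
0 0 0 0 0
0 0 0 0 0
0 0 0 0 0'
cat > st.py <<'E'
from cell import bot, cams, job, state; import numpy as np
from scipy.spatial.transform import Rotation as R
s=state(); H=np.array([.627,.1215]); d=H-s["tcp_pos"][:2]; y=R.from_quat(s["tool_rot"]).apply([0,1,0])
print("r",np.hypot(*d).round(4),"phi",np.arctan2(d[1],d[0]).round(4),"tool phi",(np.arctan2(y[1],y[0])-np.pi/2).round(4),"F",s["contact_force"].round(1),s["tcp_pos"].round(4))
E
python3 st.py
```

```text
time_s: 14.5
tcp_pos: [0.6137, 0.2707, 0.1805]
tool_rot: [0.673, 0.74, -0.001, -0.0]
contact_force: [0.5, -0.5, 0.8]
opening: 0.86
gripper_force: 0.0
time_s: 14.9
tcp_pos: [0.6145, 0.2712, 0.1819]
tool_rot: [0.673, 0.739, 0.001, 0.0]
contact_force: [-0.6, -0.0, 5.3]
opening: 0.251
gripper_force: 21.7
r 0.1503 phi -1.4874 tool phi -1.4776 F [-0.6 -0.   5.3] [0.6145 0.2712 0.1819]
```

```bash
python3 shift.py '-0.0017 -0.0224 0 -0.15 0
-0.0017 -0.0224 0 -0.15 0
-0.0017 -0.0224 0 -0.15 0
-0.0017 -0.0224 0 -0.15 0' 20;python3 st.py; python3 shift.py '-0.0017 -0.0224 0 -0.15 0
-0.0017 -0.0224 0 -0.15 0
-0.0017 -0.0224 0 -0.15 0
-0.0017 -0.0224 0 -0.15 0
0 0 0 0 0'; python3 st.py
```

```text
time_s: 15.3
tcp_pos: [0.5319, 0.2385, 0.1818]
tool_rot: [0.421, 0.907, 0.002, 0.001]
contact_force: [0.7, 0.9, 5.3]
opening: 0.25
gripper_force: 21.8
r 0.1507 phi -0.8881 tool phi -0.8697 F [0.7 0.9 5.3] [0.5319 0.2385 0.1818]
time_s: 15.8
tcp_pos: [0.4814, 0.161, 0.1816]
tool_rot: [0.136, 0.991, 0.001, -0.001]
contact_force: [-10.4, 1.4, 12.6]
opening: 0.246
gripper_force: 22.3
r 0.1509 phi -0.2649 tool phi -0.2736 F [-10.4   1.4  12.6] [0.4814 0.161  0.1816]
```

```bash
python3 shift.py '0.0005 -0.0117 0 -0.08 0
0.0005 -0.0117 0 -0.075 0
0 0 0 0 0
0 0 0 0 0' 20;python3 st.py
python3 - <<'E'
from cell import bot, cams, job, state
import cv2,numpy as np
for n in ("scene","top"):
    s=cams.snapshot(n); cv2.imwrite(f"pics/{n}5.png",s["color"])
E
```

```text
time_s: 16.2
tcp_pos: [0.4775, 0.1401, 0.1816]
tool_rot: [0.062, 0.998, 0.001, 0.001]
contact_force: [-2.4, -0.3, 8.4]
opening: 0.249
gripper_force: 21.9
r 0.1507 phi -0.1237 tool phi -0.1233 F [-2.4 -0.3  8.4] [0.4775 0.1401 0.1816]
```

```bash
python3 shift.py '0 -0.0015 0 -0.01 0
0 0 0 0 0
0 0 0 0 1
0 0 0 0 1
0 0 0 0 1' 20; python3 shift.py '0 0 0 0 1
0 0 -0.03 0 1
0 0 -0.05 0 1
0 0 -0.05 0 1
0 0 -0.01 0 1'; python3 shift.py '0 0 0 0 1
0 0 0 0 1';python3 wr.py w5
python3 - <<'E'
import cv2
im=cv2.imread("pics/w50.png"); cv2.imwrite("pics/w5z.png",cv2.resize(im[80:330,220:420],None,fx=2.4,fy=2.4,interpolation=cv2.INTER_CUBIC))
E
```

```text
time_s: 16.8
tcp_pos: [0.477, 0.1388, 0.1805]
tool_rot: [0.056, 0.998, 0.0, 0.0]
contact_force: [-0.6, 0.1, 0.2]
opening: 0.75
gripper_force: 0.0
time_s: 17.3
tcp_pos: [0.4793, 0.1392, 0.3258]
tool_rot: [0.057, 0.998, 0.002, 0.004]
contact_force: [0.9, 0.6, -0.8]
opening: 1.003
gripper_force: 0.0
time_s: 17.5
tcp_pos: [0.4764, 0.1388, 0.3193]
tool_rot: [0.056, 0.998, -0.0, -0.001]
contact_force: [-1.0, -0.6, -0.4]
opening: 1.002
gripper_force: 0.0
[0.47638254 0.13876991 0.31926539] [[0.114, 0.952, 0.283, 0.405], [0.994, -0.109, -0.032, 0.147], [-0.0, 0.285, -0.959, 0.463]]
```

View pics/w5z.png

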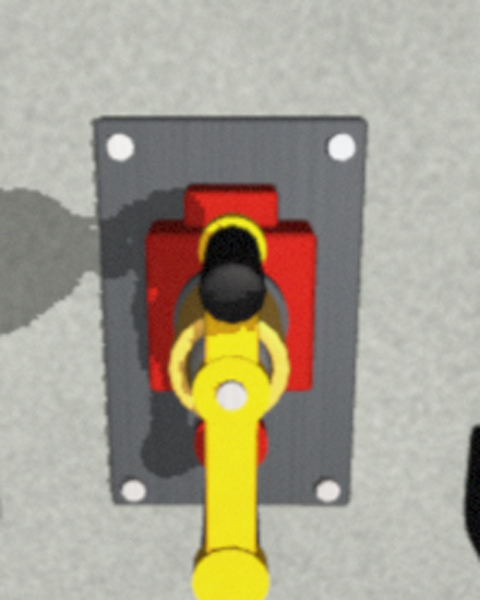

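The zoom shows the arm lying along the fixture's centre line. The pad dot is at (231,396), the hinge at (231,578), and the plate mid-line at about x=231. A quick fit will give the number.

```bash
cat > m5.py <<'E'
from geo import *
import cv2
im=cv2.imread("pics/w50.png"); h=cv2.cvtColor(im,cv2.COLOR_BGR2HSV); g=cv2.cvtColor(im,cv2.COLOR_BGR2GRAY)
Z=lambda x,y:np.array([x/2.4+220-.3,y/2.4+80-.3])
def dot(x,y,r=8):
    x,y=np.int32(np.round(Z(x,y))); w=((g>165)&(h[...,1]<70))[y-r:y+r+1,x-r:x+r+1].astype(np.uint8); M=cv2.moments(w,True); return np.array([M["m10"]/M["m00"]+x-r,M["m01"]/M["m00"]+y-r])
c=[Z(95,120),Z(366,120),Z(349,503),Z(112,503)]
scr=[dot(120,147),dot(342,147),dot(328,491),dot(133,491)]; pd=dot(231,396)
def F(p):
    a,sx0,sx1,sy=p[3:7]; return [([-.1,-.075,.02],c[0]),([-.1,.075,.02],c[1]),([.14,.075,.02],c[2]),([.14,-.075,.02],c[3]),
 ([sx0,-sy,.022],scr[0]),([sx0,sy,.022],scr[1]),([sx1,sy,.022],scr[2]),([sx1,-sy,.022],scr[3]),(arm(a,.09,.16),pd),(arm(a,0,.16),Z(231,578)),(arm(a,.15,.22),Z(233,290))]
def res(p): return np.ravel([proj("w5",fix2w(p,q))[0]-u for q,u in F(p)])
o=least_squares(res,[.537,.13,-.1,0,-.085,.125,.06],loss="soft_l1"); p=o.x
cov=np.linalg.inv(o.jac.T@o.jac)*.25
print("fixture,keeper",p.round(4),"sd",np.sqrt(np.diag(cov))[:4].round(4),res(p).round(1))
E
python3 m5.py
```

```text
fixture,keeper [ 0.5368  0.1312 -0.1143  0.0052 -0.0842  0.1324  0.0607] sd [0.0004 0.0003 0.0021 0.0033] [-0.8 -1.1  1.  -1.1  0.2  1.2 -0.2  1.2 -0.1  0.   0.  -0.   0.   0.
  0.1 -0.   0.1 -1.6 -0.2  0.1 -0.1  1.6]
```

```bash
python3 -c "
from cell import bot, cams, job, state; print(job.finish_job())"
```

```text
the job is handed in; nothing more can be done
None
```

The job is handed in: the sleeve is fully home on the collar, the keeper arm is back over the shaft to within about 0.005 rad by my last camera fit, the gripper is clear, and the robot touched none of the other items; it took about 17.5 s of the 70 s.

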